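# Draw the telescoping brush handle out to its second stop and hold it there

## Task

The telescoping handle of the shelf brush stands parked in its holder. Turn its round black sleeve until the two-bar mark clicks in over the yellow pointer; then, with the handle still shut, squeeze the orange button in the blue grip between the fingers, keep it squeezed and pull the grip straight up until it comes up against the second stop. Finish still holding the grip up at that stop (it sinks back if let go), and leave the other things on the worktop where they stand.

Things in the scene. Friction and masses are not known exactly. Their poses are not given: they have to be found in the camera images.
- holder: black weighted holder with the parked brush handle, fixed to the worktop: round foot 84 mm across, blue outer tube 38 mm across rising to z 0.118. Origin: centre of its underside, on the vertical handle axis; z up, x away from the button and pointer (both lie on its -x side). It stands anywhere in the middle of the worktop, turned up to 0.5 rad
- sleeve_axis (a point): point on the handle axis at the top face of the setting sleeve, 146 mm above the worktop. The sleeve is a round black ribbed collar 60 mm across, 26 mm tall (z 0.120 to 0.146), turning about this axis. Grasp it from above with the grip (shut: top at z 0.178, within 27 mm of the axis) between the open fingers
- sleeve (a joint): turn of the setting sleeve, rad, growing counter-clockwise seen from above. Clicks into settings 0 = red dot at the pointer, 0.524 = one white bar, 1.047 = two bars, 1.571 = three bars (marks on top face and side); starts at dot or one bar. A click takes about 0.1 N m; past half way it snaps on. It limits the telescope's travel: dot 0, one bar 35 mm, two bars 70 mm (second stop), three 105 mm
- pointer (a point): tip of the yellow pointer lip on the holder's -x side, just under the sleeve, 39 mm from the axis, its top at z 0.117
- telescope (a joint): how far the telescoping tube with the grip is pulled out upward, m: 0 shut (start), first stop 0.035, second stop 0.070. A spring and its weight draw it back down with about 3 to 5 N. Locked while the button is out; the unsqueezed button also catches at the first stop
- grip: blue block on top of the chrome tube, 36 mm (x) by 40 mm (y) by 28 mm tall, axes as the holder's; origin: centre of its underside, 4 mm above the sleeve's top face when shut. It slides along z only and cannot turn. The orange button is set in its -x face
- grip_center (a point): centre of the blue grip block, 18 mm above the sleeve's top face when shut (z 0.164)
- button (a joint): how far the orange button is pressed in, m: 0 out, 0.005 fully in, about 5 N to press fully; from 0.004 the lock is free. Springs back when let go
- button_face (a point): centre of the outer face of the orange button, 18 mm wide by 16 mm tall, in the middle of the grip's -x face, standing 6 mm out; it presses in along +x of the grip. Grip with one finger on it and the other on the grip's far (+x) face (42 mm over both, 37 mm when pressed)
- shaker: square glass shaker with a red cap, 52x52x88 mm, loose; origin under its centre
- seasoning: spice jar with a yellow cap, 42 mm across, 96 mm tall, loose; origin under its centre
- bean_tin: green and gold food tin, 76 mm across, 58 mm tall, loose; origin under its centre
- tumbler: small clear glass, 48 mm across, 62 mm tall, loose; origin under its centre
- dropper: small brown dropper bottle, 34 mm across, 102 mm tall, loose; origin under its centre

How it is judged:
By the outcome, as a careful person would: the job done as asked, in the order asked, and still so for the second after the job is handed in, while the arm keeps its last pose, push and grip.
It also fails if it takes over 45 s, if anything falls off the work surface, if the arm or the gripper's body presses on something with over 40 N, if the wrist force passes 120 N, or if a joint passes its speed limit or range.

## Robot

A 6-joint arm with a two-finger parallel gripper is mounted at the origin on a cart in front of the work surface, level with it; the furniture and walls round the work are solid. World frame = base frame: x ahead of the robot, y to its left, z up, the work surface at z = 0. Lengths are in m, angles in rad, forces in N, time in s.
With the tool pointing down it reaches from about 0.35 to 0.975 m from the base axis. Payload 4.9 kg.
Tool frame: the origin (TCP) lies midway between the tips of the shut fingers; the grasp point (between the pads) lies 19 mm behind it (ctrl.tcp_to_grasp is the distance from the TCP to the grasp point, in m); z points along the fingers, y is the line along which they close (so a half turn about z gives the same grasp; the last joint's range is limited). The gripper opens to 85 mm and grips with 20 to 120 N. Pads are 22 mm wide; open, the fingers measure 114 mm over their backs; the gripper's body (76 mm by 85 mm) begins 54 mm behind the grasp point. The pads swing forward as they close: fully open they stand 13 mm farther back than shut.
Start: joints at [0.982, 0.053, 1.613, -0, 1.476, -0.119], TCP at [0.283, 0.557, 0.231] pointing down, gripper open.
Joint ranges: [-3.01, 3.01], [-1.01, 2.22], [0.06, 2.58], [-1.02, 4.17], [0.09, 2.62], [-3.14, 3.14]. Speed limits (rad/s): [2.57, 2.57, 3.14, 3.14, 3.14, 3.14].

## Interface

Orientations are given as a rotation vector (axis times angle).
In Python, from station import ctrl, viewer, workorder, get_obs gives the robot as it stands (ctrl), with the cameras (viewer), the job (workorder) and the readings as plain functions.
- The arm moves only by the tool jog_arm, called after "Request:" in YAML: its name, and indented under it one key for each argument. Schema: {"type":"object","properties":{"plan":{"type":"array","items":{"type":"object","properties":{"finger_gap":{"type":"number"},"x":{"type":"number"},"y":{"type":"number"},"z":{"type":"number"},"rx":{"type":"number"},"ry":{"type":"number"},"rz":{"type":"number"}},"additionalProperties":false,"required":["finger_gap"]},"minItems":1,"maxItems":20},"squeeze":{"type":"number"},"only":{"type":"string"},"quiet":{"type":"boolean"},"lines":{"type":"string"}},"required":["plan"],"additionalProperties":false}. plan is a list of rows, 1 to 20 of them, each an object with the fields finger_gap (the finger opening in m), x, y, z (the shift in mm), rx, ry, rz (a rotation vector in units of 0.25 rad); a field left out counts as zero (the opening has to be given); each row is the pose to reach, as a shift and turn from the pose commanded when the call began, along the tool's axes at that moment; what a row does not reach only later rows make up. A row lasts 1/12 s, in which the tool goes at most 0.0417 m and 0.125 rad, less where a joint would pass 70% of its speed; a pose out of reach is approached as far as the arm can. The fingers move at their own pace and stop on an object; squeeze is the grip in N (left out, the last holds). Time passes only in rows, so rows that do not move let the fingers close. The tool returns the time, the measured TCP pose, the force, the opening and the grip force at its end. only (a regular expression) keeps the lines of the reply that match it, lines (a string "A,B") keeps lines A to B, and quiet returns only ok. Input that does not fit is refused with a message, and nothing moves.
- get_obs(): the state, without advancing time (a new reading comes with each control period).
- viewer.get_image(name): name is "side" or "top"; returns the picture (384x512x3 uint8, red, green, blue); there is no depth.
- viewer.camera_params(name): a dict with "fx", "fy", "cx", "cy" (pixels), "T" (4x4, takes a point from camera to world coordinates). Camera axes: x right, y down, z forward; pixel columns grow to the right and rows downward; lengths in m; the calibration is good to about 2 mm. A picture is of the moment at which its call begins. camera_params takes no time and is no camera call.
- workorder.finish_job(): hands the job in; it is judged then, once.
The state is a dict: "t": time; "q": joint angles; "dq": joint speeds; "effort": joint torques, N m; "tool_pos": TCP position; "tool_rot": TCP orientation; "contact_force": force on the tool from outside, world axes, zero at the start; "wrist_torque": the same for the moment, N m; "opening": finger opening in m; "grip_force": force on a finger pad.
Only numpy, scipy, OpenCV 4.12 (cv2) and the standard library are available. Lean on these libraries where they do the work, as an engineer would, in place of code of your own. Each camera call takes 0.05 s, during which the arm holds its last target. There are 200 camera calls.

## Working session

There is one attempt and no reset: what is moved stays moved. The work goes in short steps, Python scripts to look and compute and a tool call to move; the robot and the scene stay as the last step left them, time stands still between calls to the robot, and variables do not carry over. Pictures are saved under pics/ and viewed, at most 10 in all, crops included, and the job is handed in when it is done.

```bash
ls; mkdir -p pics; python3 - <<'E'
from station import ctrl, viewer, workorder, get_obs
import cv2,numpy as np
for n in("side","top"):
    im=viewer.get_image(n);cv2.imwrite(f"pics/{n}0.png",im[:,:,::-1])
    p=viewer.camera_params(n);print(n,p['fx'],p['fy'],p['cx'],p['cy'],np.round(p['T'],3).tolist())
o=get_obs();print(o['t'],o['tool_pos'],o['tool_rot'],o['opening'],ctrl.tcp_to_grasp)
E
```

```text
pics
station.py
side 366.1994629997791 366.1994629997791 253.58749477049204 196.14948834262754 [[0.899, -0.279, 0.338, 0.172], [-0.438, -0.599, 0.67, -0.789], [0.016, -0.75, -0.661, 0.828], [0.0, 0.0, 0.0, 1.0]]
top 481.7143409865843 481.7143409865843 253.35543570019536 200.60141686994106 [[0.012, -0.997, 0.074, 0.431], [-1.0, -0.013, -0.012, -0.038], [0.013, -0.074, -0.997, 1.53], [0.0, 0.0, 0.0, 1.0]]
0.1 [0.28262622 0.55680224 0.2301801 ] [-7.30980456e-01 -3.05470690e+00  2.77015492e-03] 0.08537624685853207 0.0187
```

View pics/side0.png

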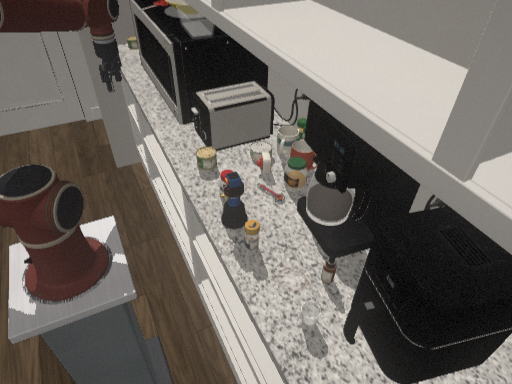

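View pics/top0.png

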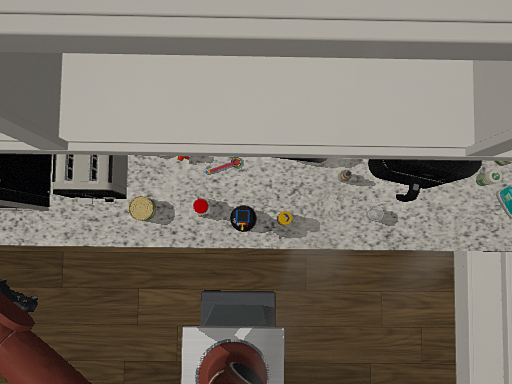

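Side view: the handle is at about (233,200), with the seasoning (252,235) and shaker (227,180) close by. Top view: sleeve at (243,218), shaker (201,206), seasoning (285,217). Next I'll zoom in.

```bash
python3 - <<'E'
import cv2,numpy as np
a=cv2.imread("pics/top0.png")[195:245,205:305];b=cv2.imread("pics/side0.png")[160:240,200:280]
a=cv2.resize(a,None,fx=8,fy=8,interpolation=cv2.INTER_CUBIC)[:, :800]
b=cv2.resize(b,None,fx=7,fy=7,interpolation=cv2.INTER_CUBIC)
cv2.imwrite("pics/topc.png",a);cv2.imwrite("pics/sidec.png",b)
E
```

```text
(no output)
```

View pics/topc.png

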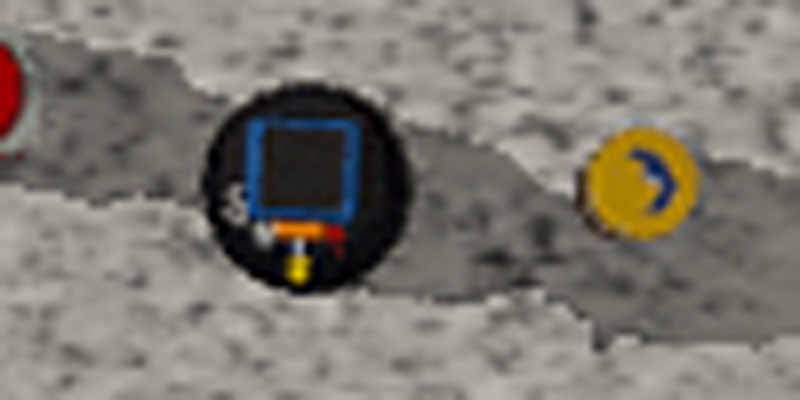

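View pics/sidec.png

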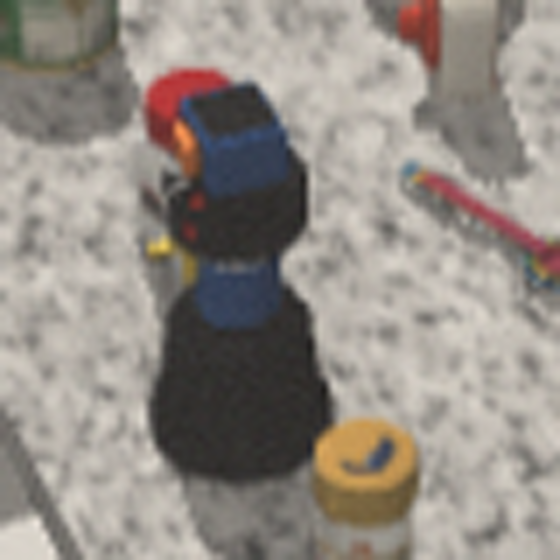

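Top crop: the white one-bar mark is at the yellow pointer (298,265), with red to its right and two bars to its left. So the sleeve starts at one bar and needs +0.524. The grip square is centred at crop (303,170). Side crop: the grip's top face is at (232,110) and the pointer at (160,246). Now I'll triangulate.

```bash
cat > h.py <<'E'
import numpy as np,cv2
from station import ctrl, viewer, workorder, get_obs
from scipy.spatial.transform import Rotation as R
def ray(n,u,v):
    p=viewer.camera_params(n);T=np.array(p['T'])
    return T[:3,3],T[:3,:3]@[(u-p['cx'])/p['fx'],(v-p['cy'])/p['fy'],1]
def atz(n,u,v,z):
    o,d=ray(n,u,v);return o+d*(z-o[2])/d[2]
def tri(t,s):
    o1,d1=ray('top',*t);o2,d2=ray('side',*s)
    k=np.linalg.lstsq(np.c_[d1,-d2],o2-o1,rcond=None)[0]
    a,b=o1+k[0]*d1,o2+k[1]*d2;return (a+b)/2,np.linalg.norm(a-b)
def proj(n,P):
    p=viewer.camera_params(n);q=np.linalg.inv(p['T'])@np.r_[P,1]
    return q[0]/q[2]*p['fx']+p['cx'],q[1]/q[2]*p['fy']+p['cy']
E
python3 - <<'E'
from h import *
c=lambda x,y:(x/8+205-.44,y/8+195-.44); s=lambda x,y:(x/7+200-.43,y/7+160-.43)
for nm,a,b in[("griptop",(303,170),(232,110)),("pointer",(298,280),(158,246)),("seas",(642,183),(366,458))]:
    print(nm,*tri(c(*a),s(*b)))
im=cv2.imread("pics/top0.png");hsv=cv2.cvtColor(im,cv2.COLOR_BGR2HSV)
m=cv2.inRange(hsv,(100,120,60),(125,255,255))[195:245,205:262]
pts=cv2.findNonZero(m)+np.array([205,195]);r=cv2.minAreaRect(pts.astype(np.int32));print(r)
bx=cv2.boxPoints(r);print("corners z.178",[np.round(atz('top',*p,.178)[:2],4) for p in bx],"ctr",atz('top',*r[0],.178))
blk=((hsv[:,:,2]<60)*255).astype('uint8')[200:236,225:262]
k=max(cv2.findContours(blk,0,2)[0],key=cv2.contourArea)
(cx,cy),rad=cv2.minEnclosingCircle(k);print("sleeve",cx+225,cy+200,rad,atz('top',cx+225,cy+200,.146))
o=get_obs();M=R.from_rotvec(o['tool_rot']).as_matrix();print(M.round(3))
E
```

```text
griptop [ 0.48898153 -0.02463946  0.1797828 ] 0.001188546801726558
pointer [ 0.45269199 -0.02322088  0.11811879] 0.0040357814077255924
seas [ 0.48977776 -0.15049027  0.09322701] 0.0019527178426740933
((242.0, 216.0), (12.0, 14.0), 90.0)
corners z.178 [array([ 0.5046, -0.0033]), array([ 0.5051, -0.0426]), array([ 0.4714, -0.0431]), array([ 0.4709, -0.0038])] ctr [ 0.48795265 -0.02319638  0.178     ]
sleeve 243.0398464202881 218.22750663757324 13.195365905761719 [ 0.48293963 -0.02592082  0.146     ]
[[-0.892  0.453 -0.001]
 [ 0.453  0.892 -0.002]
 [ 0.    -0.002 -1.   ]]
```

```bash
python3 - <<'E'
from h import *
im=np.mean([viewer.get_image('top').astype(float) for _ in range(4)],0)
w=np.clip(im[:,:,2]-im[:,:,0]-10,0,None)
print(w[208:226,234:252].astype(int))
def rows(r0,r1,c0,c1):
    W=w[r0:r1,c0:c1];y=(W*np.arange(r0,r1)[:,None]).sum(0)/W.sum(0);return np.polyfit(np.arange(c0,c1),y,1)
def cols(r0,r1,c0,c1):
    W=w[r0:r1,c0:c1];x=(W*np.arange(c0,c1)).sum(1)/W.sum(1);return np.polyfit(np.arange(r0,r1),x,1)
print(rows(208,213,238,248),cols(212,219,234,240),cols(212,219,246,252))
E
```

```text
[[  0   0   0   0   0   0   0   0   0   0   0   0   0   0   0   0   0   0]
 [  0   0   0  19  18  16   2   0   0   0   0   0   0   0   0   0   0   0]
 [  0   5  75  94  35  42  47  71  71  71  77  74  97  92  83  34   0   0]
 [  0   6  77  97   0   0   0   0   0   0   0   0   0   3  51  74   0   0]
 [  0  15 100  66   0   0   0   0   0   0   0   0   0   0  45  75   0   0]
 [  0  15 100  63   0   0   0   0   0   0   0   0   0   0  52  70   0   0]
 [  0  16 104  62   0   0   0   0   0   0   0   0   0   0  48  62   0   0]
 [  0  15 104  63   0   0   0   0   0   0   0   0   0   2  73  61   0   0]
 [  0  26 101  65   0   0   0   0   0   0   0   0   0   3  78  59   0   0]
 [  0  28 103  39   0   0   0   0   0   0   0   0   0   2  76  55   0   0]
 [  0  12 105  33   0   0   0   0   0   0   0   0   0   2  76  52   0   0]
 [  0  25 102  34   0   0   0   0   0   0   0   0   0   0  75  50   0   0]
 [  0   0 105  31   0   0   0   0   0   0   0   0   0   4 100  52   0   0]
 [  0   0 101  95  75  81  84  86  82  55  53  48  41  47  97  32   0   0]
 [  0   0  21  18   9   0   0   0   0   0   0  19  73  80  72   0   0   0]
 [  0   0   0   0   0   0   0   0   0   0   0   0   0   0  10   0   0   0]
 [  0   0   0   0   0   0   0   0   0   0   0   0   0   0   0   0   0   0]
 [  0   0   0   0   0   0   0   0   0   0   0   0   0   0   0   0   0   0]]
[3.35620223e-02 2.01798985e+02] [-3.19427223e-02  2.43075989e+02] [-4.46433666e-02  2.58079321e+02]
```

Careful with the scale: shifts go in mm and turns go in units of 0.25 rad. That gives: -0.297 m is -297, -0.204 m is -204, -0.18 rad is -0.72.

Request:
jog_arm:
  plan:
    - {"finger_gap": 0.085, "x": -204, "y": -297, "z": -40}
    - {"finger_gap": 0.085, "x": -204, "y": -297, "z": -40}
    - {"finger_gap": 0.085, "x": -204, "y": -297, "z": -40}
    - {"finger_gap": 0.085, "x": -204, "y": -297, "z": -40}
    - {"finger_gap": 0.085, "x": -204, "y": -297, "z": -40}
    - {"finger_gap": 0.085, "x": -204, "y": -297, "z": -40}
    - {"finger_gap": 0.085, "x": -204, "y": -297, "z": -40}
    - {"finger_gap": 0.085, "x": -204, "y": -297, "z": -40}
    - {"finger_gap": 0.085, "x": -204, "y": -297, "z": -40}
    - {"finger_gap": 0.085, "x": -446.5, "y": -425.5, "z": -10, "rz": -0.72}
    - {"finger_gap": 0.085, "x": -446.5, "y": -425.5, "z": -10, "rz": -0.72}
    - {"finger_gap": 0.085, "x": -446.5, "y": -425.5, "z": -10, "rz": -0.72}
    - {"finger_gap": 0.085, "x": -446.5, "y": -425.5, "z": -10, "rz": -0.72}
    - {"finger_gap": 0.085, "x": -446.5, "y": -425.5, "z": -10, "rz": -0.72}
    - {"finger_gap": 0.085, "x": -446.5, "y": -425.5, "z": -10, "rz": -0.72}
    - {"finger_gap": 0.085, "x": -446.5, "y": -425.5, "z": -10, "rz": -0.72}
    - {"finger_gap": 0.085, "x": -446.5, "y": -425.5, "z": -10, "rz": -0.72}
    - {"finger_gap": 0.085, "x": -446.5, "y": -425.5, "z": -10, "rz": -0.72}
    - {"finger_gap": 0.085, "x": -446.5, "y": -425.5, "z": -10, "rz": -0.72}
  squeeze: 60

```text
t: 1.88
tool_pos: [0.4882, -0.0241, 0.2412]
tool_rot: [-0.454, -3.108, -0.001]
contact_force: [1.0, 1.1, -0.1]
opening: 0.0848
grip_force: 0.0Traceback (most recent call last):
```

```bash
cat > st.py <<'E'
from h import *
o=get_obs();M=R.from_rotvec(o['tool_rot']).as_matrix()
print(o['t'],o['tool_pos'].round(4),'phi',np.arctan2(M[1,1],M[0,1]).round(3),'z',M[:,2].round(3),'q',o['q'].round(2),'F',o['contact_force'].round(1),o['opening'].round(4),o['grip_force'])
def d(P):print('d',P,(M.T@(np.array(P)-o['tool_pos'])).round(4))
E
python3 - <<'E'
from st import *
d([.488,-.0245,.109])
E
```

```text
  File "<stdin>", line 1, in <module>
  File "st.py", line 3, in <module>
    print(o['t'],o['tool_pos'].round(4),'phi',np.arctan2(M[1,1],M[0,1]).round(3),'z',M[:,2].round(3),'q',o['q'].round(2),'F',o['contact_force'].round(1),o['opening'].round(4),o['grip_force'])
                                                                                                                                                         ^^^^^^^^^^^^^^^^^^
AttributeError: 'float' object has no attribute 'round'
```

```bash
sed -i "s/o\['opening'\].round(4)/o['opening']/" st.py
```

Request:
jog_arm:
  plan:
    - {"finger_gap": 0.085, "z": 40}
    - {"finger_gap": 0.085, "z": 80}
    - {"finger_gap": 0.085, "z": 100}
    - {"finger_gap": 0.085, "z": 115}
    - {"finger_gap": 0.085, "z": 130}
    - {"finger_gap": 0.085, "z": 130}

```text
t: 2.38
tool_pos: [0.4856, -0.0224, 0.1082]
tool_rot: [-0.449, -3.104, -0.001]
contact_force: [-2.1, 0.4, -0.8]
opening: 0.0849
grip_force: 0.0
```

```bash
python3 - <<'E'
from st import *
im=viewer.get_image('side')[130:250,170:330,::-1]
cv2.imwrite('pics/s1.png',cv2.resize(im,None,fx=5,fy=5,interpolation=cv2.INTER_CUBIC))
E
```

```text
2.3833 [ 0.4856 -0.0224  0.1082] phi 1.283 z [-0.006  0.001 -1.   ] q [-0.2  -0.17  2.04  0.    1.28 -1.48] F [-2.1  0.4 -0.8] 0.08492082432563154 0.0
```

View pics/s1.png

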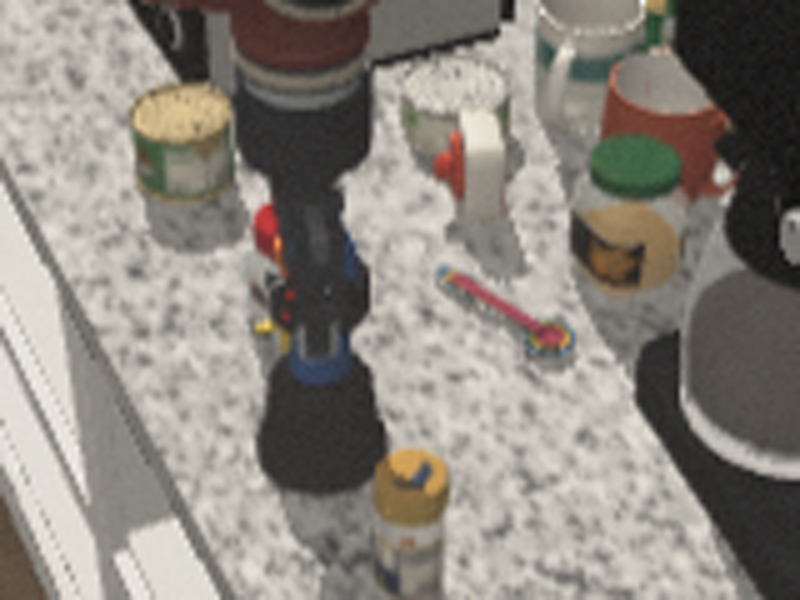

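The side view shows the fingers on either side of the sleeve, with the near finger at (318,290) and the neighbouring items clear. Closing now.

Request:
jog_arm:
  plan:
    - {"finger_gap": 0.05}
    - {"finger_gap": 0.05}
    - {"finger_gap": 0.05}
    - {"finger_gap": 0.05}
    - {"finger_gap": 0.05}
    - {"finger_gap": 0.05}
  squeeze: 40

```text
t: 2.93
tool_pos: [0.4892, -0.025, 0.1138]
tool_rot: [0.453, 3.107, -0.003]
contact_force: [-3.8, -2.6, 6.5]
opening: 0.0588
grip_force: 43.6
```

```bash
python3 st.py
```

```text
2.9333 [ 0.4892 -0.025   0.1138] phi 1.281 z [ 0.002 -0.002 -1.   ] q [-0.2  -0.17  2.03 -0.    1.28 -1.48] F [-3.8 -2.6  6.5] 0.0588248591817023 43.58583748340607
```

Request:
jog_arm:
  plan:
    - {"finger_gap": 0.05, "rz": -0.48}
    - {"finger_gap": 0.05, "rz": -0.96}
    - {"finger_gap": 0.05, "rz": -1.44}
    - {"finger_gap": 0.05, "rz": -1.92}
    - {"finger_gap": 0.05, "rz": -2.12}
    - {"finger_gap": 0.05, "rz": -2.12}
    - {"finger_gap": 0.05, "rz": -2.12}
    - {"finger_gap": 0.05, "rz": -2.12}

```text
t: 3.6
tool_pos: [0.4892, -0.026, 0.1138]
tool_rot: [-0.376, 3.118, -0.007]
contact_force: [-5.3, -5.9, 5.2]
opening: 0.0588
grip_force: 43.6
```

```bash
python3 - <<'E'
from st import *
print(o['wrist_torque'])
E
```

```text
3.6 [ 0.4892 -0.026   0.1138] phi 1.811 z [ 0.002 -0.004 -1.   ] q [-0.2  -0.17  2.03 -0.    1.28 -2.01] F [-5.3 -5.9  5.2] 0.058782205149141585 43.56979250907898
[-1.01752927  0.59885095 -0.0683903 ]
```

Request:
jog_arm:
  plan:
    - {"finger_gap": 0.085}
    - {"finger_gap": 0.085}
    - {"finger_gap": 0.085}
    - {"finger_gap": 0.085, "z": -20}
    - {"finger_gap": 0.085, "z": -60}
    - {"finger_gap": 0.085, "z": -100}
    - {"finger_gap": 0.085, "z": -130}
    - {"finger_gap": 0.085, "z": -130}
    - {"finger_gap": 0.085, "z": -130}

```text
t: 4.35
tool_pos: [0.4899, -0.0243, 0.2442]
tool_rot: [-0.376, 3.113, -0.002]
contact_force: [0.0, -0.5, -1.2]
opening: 0.0849
grip_force: 0.0
```

```bash
python3 - <<'E'
from st import *
im=np.hstack([cv2.resize(viewer.get_image('side')[165:225,205:255,::-1],(400,480),interpolation=cv2.INTER_CUBIC),cv2.resize(viewer.get_image('top')[195:243,222:262,::-1],(400,480),interpolation=cv2.INTER_CUBIC)])
cv2.imwrite('pics/s2.png',im)
E
```

```text
4.35 [ 0.4899 -0.0243  0.2442] phi 1.811 z [ 0.006 -0.001 -1.   ] q [-0.2  -0.29  1.91  0.    1.52 -2.01] F [ 0.  -0.5 -1.2] 0.08487385861464765 0.0
```

View pics/s2.png

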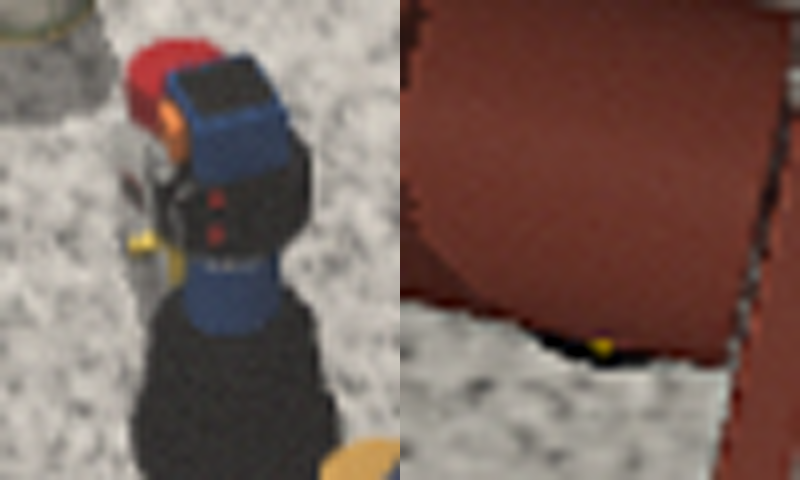

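```bash
python3 - <<'E'
from h import *
for s in(.524,1.047,1.571):
    a=np.pi-.03+s;u=np.array([np.cos(a),np.sin(a),0]);c=np.array([.488,-.0245,0])
    for r,z in((.027,.146),(.03,.133)):
        x,y=proj('side',c+r*u+[0,0,z]);print(s,(x-205)*8,(y-165)*8)
from st import *
d([.4875,-.0245,.2]); print(o['q'])
E
```

```text
0.524 172.99752311282418 194.11511156640654
0.524 168.97252673240337 225.828957129351
1.047 208.70770230844118 203.46578704902686
1.047 208.39688840276153 236.2754585506393
1.571 247.48441846732817 199.84577504427375
1.571 251.21598193001205 232.21498594865943
4.45 [ 0.4879 -0.024   0.2401] phi 1.811 z [-0.002  0.001 -1.   ] q [-0.2  -0.29  1.91  0.    1.52 -2.01] F [-0.2  0.  -0.7] 0.08508947777199374 0.0
d [0.4875, -0.0245, 0.2] [ 0.0005 -0.0005  0.0401]
[-2.01694084e-01 -2.87254751e-01  1.91014713e+00  2.24955906e-04
  1.52039473e+00 -2.01296586e+00]
```

The red marks match the two-bar prediction (209,203)/(208,236). Next I'll turn the gripper to the button axis.

Converted, 1.84 rad is 7.36.

Request:
jog_arm:
  plan:
    - {"finger_gap": 0.085, "rz": 7.36}
    - {"finger_gap": 0.085, "rz": 7.36}
    - {"finger_gap": 0.085, "rz": 7.36}
    - {"finger_gap": 0.085, "rz": 7.36}
    - {"finger_gap": 0.085, "rz": 7.36}
    - {"finger_gap": 0.085, "rz": 7.36}
    - {"finger_gap": 0.085, "rz": 7.36}
    - {"finger_gap": 0.085, "rz": 7.36}
    - {"finger_gap": 0.085, "rz": 7.36}
    - {"finger_gap": 0.085, "rz": 7.36}
    - {"finger_gap": 0.085, "rz": 7.36}
    - {"finger_gap": 0.085, "rz": 7.36}
    - {"finger_gap": 0.085, "rz": 7.36}
    - {"finger_gap": 0.085, "rz": 7.36}
    - {"finger_gap": 0.085, "rz": 7.36}
    - {"finger_gap": 0.085, "rz": 7.36}
    - {"finger_gap": 0.085, "rz": 7.36}
    - {"finger_gap": 0.085, "rz": 7.36}
    - {"finger_gap": 0.085, "rz": 7.36}
  squeeze: 30

```text
t: 6.03
tool_pos: [0.4881, -0.0242, 0.2405]
tool_rot: [-2.251, -2.19, 0.001]
contact_force: [-0.2, -0.0, -0.3]
opening: 0.0851
grip_force: 0.0
```

```bash
python3 - <<'E'
from st import *
d([.4875,-.0245,.148])
E
```

```text
6.0333 [ 0.4881 -0.0242  0.2405] phi -0.028 z [-0.001  0.    -1.   ] q [-0.2  -0.29  1.91  0.    1.52 -0.17] F [-0.2 -0.  -0.3] 0.08506494357547469 0.0
d [0.4875, -0.0245, 0.148] [-0.0004 -0.0005  0.0925]
```

Converted, 0.0925 m is 92.5, 0.08 m is 80.

Request:
jog_arm:
  plan:
    - {"finger_gap": 0.085, "z": 30}
    - {"finger_gap": 0.085, "z": 60}
    - {"finger_gap": 0.085, "z": 80}
    - {"finger_gap": 0.085, "z": 92.5}
    - {"finger_gap": 0.085, "z": 92.5}
    - {"finger_gap": 0.085, "z": 92.5}
    - {"finger_gap": 0.06, "z": 92.5}
    - {"finger_gap": 0.06, "z": 92.5}
    - {"finger_gap": 0.06, "z": 92.5}
    - {"finger_gap": 0.03, "z": 92.5}
    - {"finger_gap": 0.03, "z": 92.5}
    - {"finger_gap": 0.03, "z": 92.5}
    - {"finger_gap": 0.03, "z": 92.5}
    - {"finger_gap": 0.03, "z": 92.5}
    - {"finger_gap": 0.03, "z": 92.5}
    - {"finger_gap": 0.03, "z": 92.5}
  squeeze: 40

```text
t: 7.37
tool_pos: [0.4907, -0.0244, 0.1505]
tool_rot: [2.251, 2.185, 0.007]
contact_force: [6.8, 1.6, 1.7]
opening: 0.0354
grip_force: 44.8
```

```bash
python3 - <<'E'
from st import *
im=viewer.get_image('side')[130:220,190:290,::-1]
cv2.imwrite('pics/s3.png',cv2.resize(im,None,fx=6,fy=6,interpolation=cv2.INTER_CUBIC))
E
```

```text
7.3667 [ 0.4907 -0.0244  0.1505] phi -0.029 z [ 0.006 -0.    -1.   ] q [-0.2  -0.22  2.    0.    1.35 -0.17] F [6.8 1.6 1.7] 0.03540234532840331 44.84323561191559
```

View pics/s3.png

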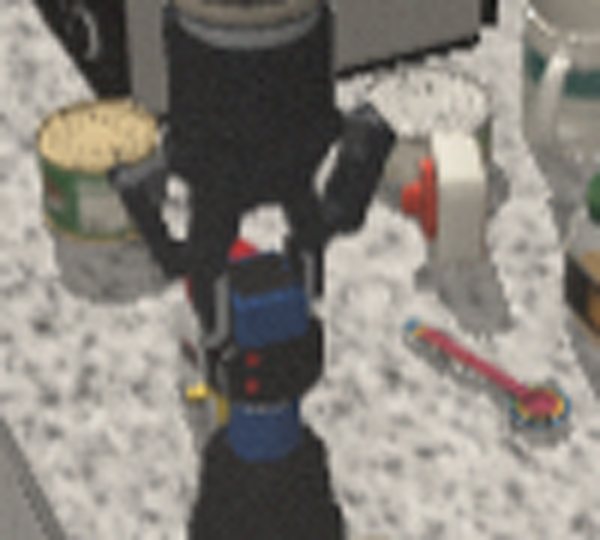

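The pads sit on the button and on the far face, at (218,300) and (310,280). The opening of 35 mm means the button is in. Pulling up.

Converted, -0.06 m is -60, -0.05 m is -50.

Request:
jog_arm:
  plan:
    - {"finger_gap": 0.03, "z": -10}
    - {"finger_gap": 0.03, "z": -20}
    - {"finger_gap": 0.03, "z": -30}
    - {"finger_gap": 0.03, "z": -40}
    - {"finger_gap": 0.03, "z": -50}
    - {"finger_gap": 0.03, "z": -60}
    - {"finger_gap": 0.03, "z": -60}
    - {"finger_gap": 0.03, "z": -60}

```text
t: 8.08
tool_pos: [0.4906, -0.0244, 0.2099]
tool_rot: [2.25, 2.185, 0.007]
contact_force: [9.6, -1.0, -3.9]
opening: 0.0357
grip_force: 45.2
```

```bash
python3 st.py
```

```text
8.0833 [ 0.4906 -0.0244  0.2099] phi -0.029 z [ 0.007 -0.    -1.   ] q [-0.2  -0.27  1.94  0.    1.46 -0.17] F [ 9.6 -1.  -3.9] 0.03573886860473168 45.23374915122986
```

Up 59 mm at a spring pull of 4 N. Creeping to the stop.

Request:
jog_arm:
  plan:
    - {"finger_gap": 0.03, "z": -4}
    - {"finger_gap": 0.03, "z": -8}
    - {"finger_gap": 0.03, "z": -10}
    - {"finger_gap": 0.03, "z": -10}
    - {"finger_gap": 0.03, "z": -10}

```text
t: 8.5
tool_pos: [0.4906, -0.0244, 0.2194]
tool_rot: [2.251, 2.185, 0.007]
contact_force: [10.6, -0.5, -3.8]
opening: 0.0357
grip_force: 45.2
```

Request:
jog_arm:
  plan:
    - {"finger_gap": 0.03, "z": -1}
    - {"finger_gap": 0.03, "z": -2}
    - {"finger_gap": 0.03, "z": -3}
    - {"finger_gap": 0.03, "z": -3}
    - {"finger_gap": 0.03, "z": -3}

```text
t: 8.92
tool_pos: [0.4906, -0.0244, 0.2207]
tool_rot: [2.251, 2.185, 0.007]
contact_force: [14.0, -1.6, -9.9]
opening: 0.0358
grip_force: 45.3
```

Force rose from 3.8 to 9.9 N at +70.2 mm, so it is against the second stop. I'll let it settle and check.

Request:
jog_arm:
  plan:
    - {"finger_gap": 0.03, "z": -1}
    - {"finger_gap": 0.03, "z": -1}
    - {"finger_gap": 0.03, "z": -1}
    - {"finger_gap": 0.03, "z": -1}
    - {"finger_gap": 0.03, "z": -1}
    - {"finger_gap": 0.03, "z": -1}
    - {"finger_gap": 0.03, "z": -1}
    - {"finger_gap": 0.03, "z": -1}
    - {"finger_gap": 0.03, "z": -1}
    - {"finger_gap": 0.03, "z": -1}
    - {"finger_gap": 0.03, "z": -1}
    - {"finger_gap": 0.03, "z": -1}

```text
t: 9.92
tool_pos: [0.4905, -0.0244, 0.2209]
tool_rot: [2.251, 2.185, 0.007]
contact_force: [16.7, -0.6, -12.8]
opening: 0.0357
grip_force: 45.4
```

```bash
python3 - <<'E'
from h import *
im=viewer.get_image('side')[110:260,170:330,::-1]
cv2.imwrite('pics/s4.png',cv2.resize(im,(640,600),interpolation=cv2.INTER_CUBIC))
E
```

```text
(no output)
```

View pics/s4.png

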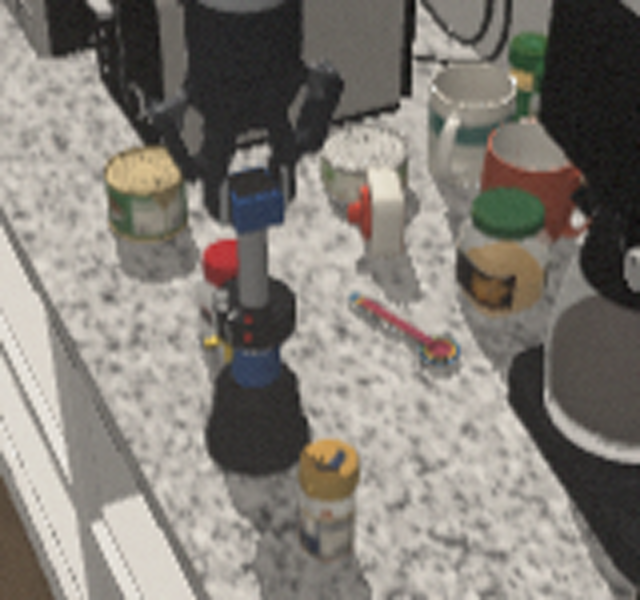

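The grip is up at (255,205) with the tube extended, the sleeve is still at two bars (red at 248,320), and nothing else has moved.

```bash
python3 -c "
from station import ctrl, viewer, workorder, get_obs
print(workorder.finish_job())"
```

```text
the job is handed in; nothing more can be done
None
```

I turned the sleeve to two bars, squeezed the button and pulled the grip up 70 mm to the second stop, and the arm was still holding it there with about 13 N of pull when I handed the job in at about 10 s.

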